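Put the bench balance away after its check

TASK

The balance check is finished. Take the stack of three steel weights off the balance's pan and stand each one upright in the white storage cup of its own size: largest weight in largest cup, middle in middle, smallest in smallest. When all three are in their cups, put the round grey draught cover over the empty pan, centred, so that its rim sits flat on the balance's case. Set everything down gently and leave the jar and the bottle where they stand.

Things in the scene. Friction and masses are not known exactly. Their poses are not given: they have to be found in the camera images.
- weight_large: large stainless-steel check weight: a plain upright disc 54 mm in diameter and 28 mm high, about 500 g; at the start at the bottom of the stack, on the balance's pan, centred on what is below it to within about 4 mm. Origin: centre of its underside; z up.
- weight_medium: medium stainless-steel check weight: a plain upright disc 38 mm in diameter and 28 mm high, about 250 g; at the start in the middle of the stack, on the large weight, centred on what is below it to within about 4 mm. Origin: centre of its underside; z up.
- weight_small: small stainless-steel check weight: a plain upright disc 24 mm in diameter and 28 mm high, about 100 g; at the start on top of the stack, centred on what is below it to within about 4 mm. Origin: centre of its underside; z up.
- cup_large: storage cup of the large weight: a shallow round white plastic dish fixed on the bench, 78 mm outside and 70 mm inside diameter, rim 10 mm above the bench, inner floor 4 mm above the bench (so the recess is 6 mm deep, with 8 mm of room all round its weight). Origin: centre of its underside, on the bench; z up.
- cup_medium: storage cup of the medium weight: a shallow round white plastic dish fixed on the bench, 62 mm outside and 54 mm inside diameter, rim 10 mm above the bench, inner floor 4 mm above the bench (so the recess is 6 mm deep, with 8 mm of room all round its weight). Origin: centre of its underside, on the bench; z up.
- cup_small: storage cup of the small weight: a shallow round white plastic dish fixed on the bench, 48 mm outside and 40 mm inside diameter, rim 10 mm above the bench, inner floor 4 mm above the bench (so the recess is 6 mm deep, with 8 mm of room all round its weight). Origin: centre of its underside, on the bench; z up.
- cover: round grey draught cover, standing on the bench: an upside-down thin dish, 110 mm outside and 104 mm inside diameter, flat roof 40 mm above its lower rim (37 mm clear inside); on the middle of the roof a black upright round knob, 22 mm in diameter and 28 mm high (its top 68 mm above the rim); about 180 g. Origin: centre of the lower rim's plane; z up.
- balance: white bench balance, fixed. Main case 170 mm (x) by 160 mm (y), flat top 55 mm above the bench; a lower keypad part, 40 mm high, reaches 153 mm from the origin in -x. On the main case, over the origin, a round dark pan 84 mm in diameter, its top 64 mm above the bench (9 mm above the case top), carries the stack. Origin: on the bench below the pan's centre; z up, -x towards the keypad.
- jar: amber glass jar with a black cap, 56 mm in diameter, 75 mm high, loose on the bench; not to be disturbed. Origin: centre of its underside.
- bottle: white plastic bottle with a blue cap, 60 mm in diameter, 85 mm high, loose on the bench; not to be disturbed. Origin: centre of its underside.
Not all that is in view belongs to the job. Leave any black, blue or turquoise look-alike of the cup_medium alone.

How it is judged (in metres and radians):
On the way, in this order (a step that is already met when the one before it is completed fails the run):
1. all three weights stand in their own cups, released (horizontal distance between weight_large and cup_large below 0.01 m and z of weight_large in the frame of cup_large between 0.001 and 0.0065 m and angle between each of weight_large, weight_medium, weight_small's own z axis and vertical below 0.06 rad and linear speed of each of weight_large, weight_medium, weight_small below 0.02 m/s and horizontal distance between weight_medium and cup_medium below 0.01 m and z of weight_medium in the frame of cup_medium between 0.001 and 0.0065 m and horizontal distance between weight_small and cup_small below 0.01 m and z of weight_small in the frame of cup_small between 0.001 and 0.0065 m and contact force between each of weight_large, weight_medium, weight_small and the fingers below 0.1 N), for 0.2 s.
2. the cover sits flat over the empty pan, released (horizontal distance between cover and balance below 0.012 m and z of cover in the frame of balance between 0.052 and 0.0575 m and angle between cover's own z axis and vertical below 0.05 rad and linear speed of cover below 0.02 m/s and contact force between cover and the fingers below 0.1 N), for 0.2 s.
At the end, for the whole second after the job is handed in: Each weight stands upright (within 0.06 rad) at rest on the floor of the cup of its own size, within 10 mm of the cup's centre; the cover is level (within 0.05 rad), within 12 mm of the pan's centre, at rest with its rim on the case top (height within about 3 mm); all released (all of step 2 and horizontal distance between weight_large and cup_large below 0.01 m and z of weight_large in the frame of cup_large between 0.001 and 0.0065 m and angle between each of weight_large, weight_medium, weight_small's own z axis and vertical below 0.06 rad and linear speed of each of weight_large, weight_medium, weight_small below 0.02 m/s and horizontal distance between weight_medium and cup_medium below 0.01 m and z of weight_medium in the frame of cup_medium between 0.001 and 0.0065 m and horizontal distance between weight_small and cup_small below 0.01 m and z of weight_small in the frame of cup_small between 0.001 and 0.0065 m); the robot touches nothing.
It fails at once if the jar or the bottle is moved more than 20 mm (distance of any of jar, bottle from where it was at the start of the episode above 0.02 m).
It fails at once if the balance or a cup is struck or pressed with more than 80 N (contact force between any of balance, cup_large, cup_medium, cup_small and anything else above 80 N).
It fails at once if a weight or the cover is dropped: it moves faster than 0.6 m/s while out of the fingers (a fall of about 20 mm) ((linear speed of cover above 0.6 m/s and contact force between cover and the fingers below 0.1 N) or (linear speed of weight_large above 0.6 m/s and contact force between weight_large and the fingers below 0.1 N) or (linear speed of weight_medium above 0.6 m/s and contact force between weight_medium and the fingers below 0.1 N) or (linear speed of weight_small above 0.6 m/s and contact force between weight_small and the fingers below 0.1 N)).
It also fails if it takes over 123 s, if anything falls off the work surface, if the arm or the gripper's body presses on something with over 40 N, if the wrist force passes 120 N, or if a joint passes its speed limit or range.

ROBOT

A 6-joint arm with a two-finger parallel gripper is mounted at the origin on the work surface. World frame = base frame: x ahead of the robot, y to its left, z up, the work surface at z = 0. Lengths are in m, angles in degrees, forces in N, time in s.
With the tool pointing down it reaches from about 0.25 to 0.725 m from the base axis. Payload 9.7 kg.
Tool frame: the origin (TCP) lies midway between the tips of the shut fingers; the grasp point (between the pads) lies 19 mm behind it (r.hold_point_z is the z of the grasp point in the tool frame, in m); z points along the fingers, y is the line along which they close (so a half turn about z gives the same grasp; the last joint's range is limited). The gripper opens to 85 mm and grips with 20 to 120 N. Pads are 22 mm wide; open, the fingers measure 114 mm over their backs; the gripper's body (76 mm by 85 mm) begins 54 mm behind the grasp point. The pads swing forward as they close: fully open they stand 13 mm farther back than shut.
Start: joints at [67.208, 4.979, 10.078, 95.1, 0, 90], TCP at [0.213, 0.507, 0.231] pointing down, gripper open.
Joint ranges: [-179.16, 179.16], [-48.56, 103.87], [-65.8, 70.77], [-126.05, 130.52], [-82.76, 87.17], [-180, 180]. Speed limits (degrees/s): [127.2, 127.2, 147.25, 180, 180, 180].

INTERFACE

Orientations are given as [roll, pitch, yaw] about the fixed x, y, z axes, in that order (R = Rz(yaw) Ry(pitch) Rx(roll)).
In Python, from rig import r, snapshot, camera_params, ticket gives the robot as it stands. The module is installed in compiled form; this text tells all that it offers.
- The arm moves only by the tool jog_arm, never from a script. Its argument "deltas" is a list of rows, each a list of 5 numbers: the shift along the world's x, y, z in cm, then the turn about the world's z in degrees, then the finger opening in cm, from 0 to 8.54. A call has exactly 10 rows; each row shifts and turns the commanded pose from where the row before left it; what a row does not reach is not made up. A row lasts 1/12 s, in which the tool goes at most 41.7 mm and 7.16 degrees, less where a joint would pass 70% of its speed; a pose out of reach is approached as far as the arm can. A call with a gripper value outside its range is refused whole. The fingers move at their own pace and stop on an object; "newtons" is the grip in N (left out, the last holds). Time passes only in rows, so rows that do not move let the fingers close, or fill a call up. It gives the time, the measured TCP pose, the force, the opening and the grip force at its end, in the units of the state.
- r.get_state(): the state, without advancing time (a new reading comes with each control period).
- snapshot(name): name is "scene" or "top" or "wrist"; returns (picture, depth): 480x640x3 uint8, red, green, blue; 480x640 float32, m along the optical axis (not along the pixel's ray), 0 where there is no reading.
- camera_params(name): a dict with "fx", "fy", "cx", "cy" (pixels), "k1" (the pictures are not rectified: a ray, as slopes to the right and down, at radius r is drawn at 1 + k1 r^2 times it, then the intrinsics apply), "origin" and "attitude" of the camera in the world; the wrist camera has in their place "T_tool_cam" (4x4, takes a point from camera to tool coordinates, whose origin is the TCP and whose axes are the flange's). Camera axes: x right, y down, z forward; pixel columns grow to the right and rows downward; lengths in m; the calibration is good to about 2 mm. A picture is of the moment at which its call begins: read the wrist's pose just before it. camera_params takes no time and is no camera call.
- ticket.sign_off(): hands the job in; it is judged then, once.
The state is a dict: "clock": time; "joint_pos": joint angles; "joint_vel": joint speeds; "tau": joint torques, N m; "ee_pos": TCP position; "ee_rot": TCP orientation; "ft_force": force on the tool from outside, world axes, zero at the start; "ft_torque": the same for the moment, N m; "grip_width": finger opening in m; "finger_force": force on a finger pad.
Only numpy, scipy, OpenCV 4.12 (cv2) and the standard library are available. Lean on these libraries where they do the work, as an engineer would, in place of code of your own. Each camera call takes 0.05 s, during which the arm holds its last target. There are 200 camera calls.

## Working session

There is one attempt and no reset: what is moved stays moved. The work goes in short steps, Python scripts to look and compute and a tool call to move; the robot and the scene stay as the last step left them, time stands still between calls to the robot, and variables do not carry over. Pictures are saved under pics/ and viewed, at most 14 in all, crops included, and the job is handed in when it is done.

Besides the shell and the picture viewer there is one more tool, called as a command line: name --pt "numbers of a row" for each row, then --argument value for the rest. jog_arm: Moves the arm, as the interface text tells. Its arguments: {"type":"object","properties":{"deltas":{"type":"array"},"newtons":{"type":"number"}},"required":["deltas"]}

```bash
mkdir -p pics
cat > h.py <<'E'
import numpy as np, cv2
from scipy.spatial.transform import Rotation as R
from rig import r, snapshot, camera_params, ticket
E
python3 - <<'E'
from h import *
for n in ("top","scene","wrist"):
    print(n, camera_params(n))
s=r.get_state(); print(s, r.hold_point_z)
for n in ("top","scene"):
    p,d=snapshot(n); cv2.imwrite(f"pics/{n}0.png",p[:,:,::-1]); np.save(f"{n}0.npy",d)
E
```

```text
top {'fx': 581.6438847568014, 'fy': 581.6438847568014, 'cx': 323.8491242048733, 'cy': 233.49013812241665, 'k1': -0.12198464693161121, 'origin': array([ 0.41801605, -0.00814052,  1.11776686]), 'attitude': array([-171.51689854,    0.60074507,  -90.74039872])}
scene {'fx': 569.0548075338362, 'fy': 569.0548075338362, 'cx': 319.2052981559527, 'cy': 238.29352038655063, 'k1': 0.03533997554085182, 'origin': array([0.90731598, 0.40764629, 0.92731069]), 'attitude': array([-148.33626735,   -0.28842443,  142.33480284])}
wrist {'fx': 417.9758226128567, 'fy': 417.9758226128567, 'cx': 325.14100170352805, 'cy': 243.1871578452454, 'k1': 0.032365762975749265, 'T_tool_cam': array([[ 4.53080669e-04, -9.54580788e-01, -2.97951865e-01,
         7.48367927e-02],
       [ 9.99999870e-01,  5.02190148e-04, -8.82708241e-05,
        -1.07729587e-03],
       [ 2.33890124e-04, -2.97951786e-01,  9.54580891e-01,
        -1.42283009e-01],
       [ 0.00000000e+00,  0.00000000e+00,  0.00000000e+00,
         1.00000000e+00]])}
{'clock': 0.0, 'joint_pos': array([6.72055367e+01, 5.01002295e+00, 1.00338618e+01, 9.50980086e+01,
       8.95673381e-04, 9.00010345e+01]), 'joint_vel': array([-0.08957108,  0.02503466,  0.0617409 , -0.00093437, -0.06668453,
       -0.0380151 ]), 'tau': array([ 1.33673915e-03, -5.20391679e+01,  4.64798605e+01,  1.63056829e-02,
       -6.32442698e-05,  1.83650087e-06]), 'ee_pos': array([0.21299418, 0.50684172, 0.23058809]), 'ee_rot': array([-1.79925830e+02, -8.94333416e-04,  1.57204501e+02]), 'ft_force': array([-0.4068314 , -0.30433825,  0.51075992]), 'ft_torque': array([0.0333818 , 0.01699223, 0.02698274]), 'finger_force': 0.0, 'grip_width': 0.08552139331611032} -0.0187
```

View pics/top0.png

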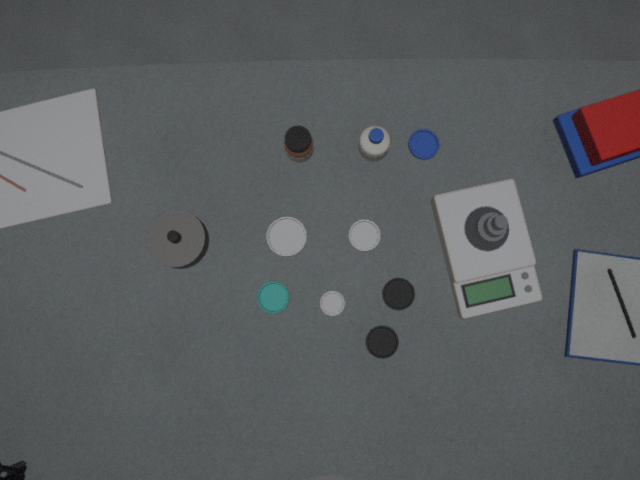

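View pics/scene0.png

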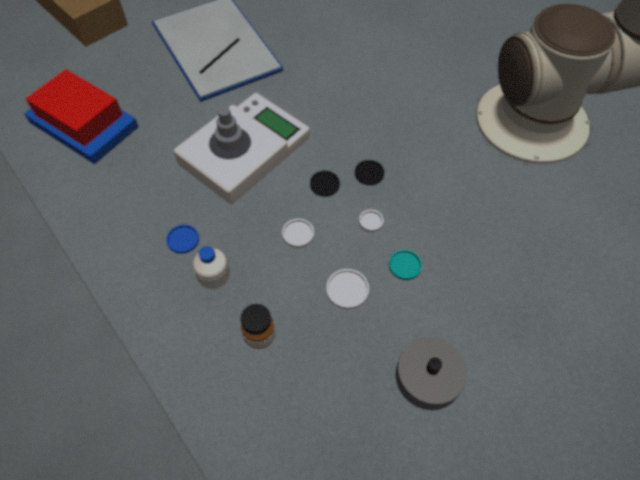

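The top view shows the cover at (178,240), the white cups at (287,236), (364,235) and (332,303), the stack on the balance at (490,228), the jar at (298,142) and the bottle at (375,142). The medium cup's candidates are the white dish (364,235), blue (424,144), turquoise (273,297), and black (398,293) and (382,341). The white one fits, being white and of middle size. I'll confirm it in a crop and measure.

```bash
cat >> h.py <<'E'
def pose(cam, s=None):
    c=camera_params(cam)
    if cam=="wrist":
        T=np.eye(4); T[:3,:3]=R.from_euler('xyz',s["ee_rot"],degrees=True).as_matrix(); T[:3,3]=s["ee_pos"]
        return c,T@c["T_tool_cam"]
    T=np.eye(4); T[:3,:3]=R.from_euler('xyz',c["attitude"],degrees=True).as_matrix(); T[:3,3]=c["origin"]
    return c,T
def rays(c,uv):
    K=np.array([[c["fx"],0,c["cx"]],[0,c["fy"],c["cy"]],[0,0,1]])
    p=np.asarray(uv,float).reshape(-1,1,2)
    q=cv2.undistortPoints(p,K,np.array([c["k1"],0,0,0,0]))[:,0]
    return np.c_[q,np.ones(len(q))]
def on_plane(c,T,uv,z):
    d=rays(c,uv)@T[:3,:3].T
    return T[:3,3]+d*((z-T[2,3])/d[:,2])[:,None]
def cloud(c,T,d):
    v,u=np.mgrid[:480,:640]
    q=rays(c,np.c_[u.ravel(),v.ravel()])*d.reshape(-1,1)
    return (q@T[:3,:3].T+T[:3,3]).reshape(480,640,3)
def blob(m,seed,rad):
    """largest component of mask m within rad px of seed -> contour points"""
    k=np.zeros(m.shape,np.uint8); cv2.circle(k,seed,rad,1,-1)
    cs,_=cv2.findContours(k*m.astype(np.uint8),cv2.RETR_EXTERNAL,cv2.CHAIN_APPROX_NONE)
    return max(cs,key=cv2.contourArea)[:,0]
def circ(p):
    """least-squares circle"""
    A=np.c_[2*p[:,:2],np.ones(len(p))]; x=np.linalg.lstsq(A,(p[:,:2]**2).sum(1),rcond=None)[0]
    return x[:2],np.sqrt(x[2]+x[:2]@x[:2])
E
python3 - <<'E'
from h import *
p=cv2.imread("pics/top0.png"); d=np.load("top0.npy"); c,T=pose("top"); P=cloud(c,T,d); Z=P[...,2]
g=p.min(2)
for n,s,rad in (("L",(287,236),27),("M",(364,235),22),("S",(332,303),18)):
    b=blob(g>120,s,rad); q=on_plane(c,T,b,.01); o,ra=circ(q); print("cup",n,o.round(4),"dia",round(2e3*ra),"z",np.median(Z[s[1]-3:s[1]+3,s[0]-3:s[0]+3]).round(4))
def reg(n,s,rad,lo,hi,pl):
    b=blob((Z>lo)&(Z<hi)&(d>0),s,rad); o,ra=circ(on_plane(c,T,b,pl)); m=np.zeros(Z.shape,np.uint8);cv2.fillPoly(m,[b],1)
    k=(m>0)&(Z>lo)&(Z<hi); print(n,o.round(4),"dia",round(2e3*ra),"z",np.median(Z[k]).round(4),"mean",P[k].mean(0).round(4),k.sum())
reg("roof",(178,240),40,.032,.05,.04)
reg("knob",(174,237),18,.058,.08,.068)
reg("small",(498,224),25,.138,.16,.148)
reg("med",(494,225),25,.112,.13,.12)
reg("large",(490,228),30,.084,.1,.092)
reg("jar",(298,139),25,.065,.085,.075)
reg("bottle",(375,139),25,.06,.1,.085)
b=blob((Z>.048)&(Z<.2),(487,232),65); q=on_plane(c,T,b,.055); print("case",cv2.minAreaRect((q[:,:2]*1000).astype(np.float32)))
m=(Z>.05)&(Z<.059); k=np.zeros(Z.shape,np.uint8); cv2.circle(k,(487,232),65,1,-1); print("case mean z",np.median(Z[m&(k>0)]))
cv2.imwrite("pics/crop.png",cv2.resize(p[190:370,240:560],None,fx=2.5,fy=2.5,interpolation=cv2.INTER_CUBIC))
E
```

```text
cup L [0.5797 0.0742] dia 75 z 0.0048
cup M [ 0.5798 -0.076 ] dia 59 z 0.0048
cup S [ 0.4501 -0.0122] dia 46 z 0.0047
roof [0.5742 0.2804] dia 110 z 0.0408 mean [0.5736 0.2797 0.0408] 2506
knob [0.574  0.2795] dia 21 z 0.0685 mean [0.574  0.2795 0.0681] 114
small [ 0.5791 -0.3009] dia 24 z 0.1484 mean [ 0.5791 -0.3009  0.1478] 166
med [ 0.5786 -0.3021] dia 33 z 0.1204 mean [ 0.5749 -0.2978  0.1202] 197
large [ 0.5792 -0.3004] dia 47 z 0.0925 mean [ 0.5759 -0.291   0.0924] 312
jar [0.7543 0.048 ] dia 49 z 0.076 mean [0.7539 0.048  0.0757] 551
bottle [ 0.7481 -0.0949] dia 42 z 0.0676 mean [ 0.7523 -0.0961  0.0732] 409
case ((580.0950317382812, -298.1158142089844), (170.61524963378906, 160.41632080078125), 11.478403091430664)
case mean z 0.05546636424234297
```

View pics/crop.png

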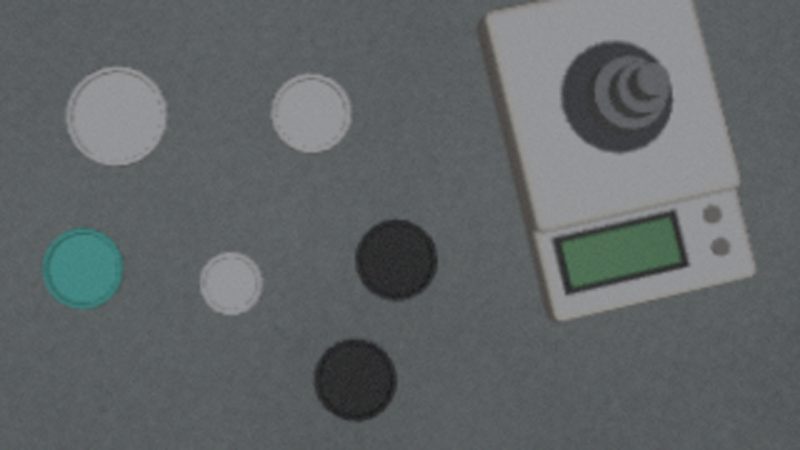

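The crop confirms the white dishes: large (287,236), medium (364,235) and small (332,303). Their diameters and heights match the sizes given. Now I'll move above the stack.

jog_arm --pt "1.2 -2.7 0.1 -2.2 8.5" --pt "1.2 -2.7 0.1 -2.2 8.5" --pt "1.2 -2.7 0.1 -2.2 8.5" --pt "1.2 -2.7 0.1 -2.2 8.5" --pt "1.2 -2.7 0.1 -2.2 8.5" --pt "1.2 -2.7 0.1 -2.2 8.5" --pt "1.2 -2.7 0.1 -2.2 8.5" --pt "1.2 -2.7 0.1 -2.2 8.5" --pt "1.2 -2.7 0.1 -2.2 8.5" --pt "1.2 -2.7 0.1 -2.2 8.5" --newtons 40

```text
clock: 0.93
ee_pos: [0.3332, 0.2357, 0.2411]
ee_rot: [-180.0, -0.0, 135.1]
ft_force: [0.1, 0.2, 0.3]
grip_width: 0.0847
finger_force: 0.0
```

jog_arm --pt "1.2 -2.7 0.1 -2.2 8.5" --pt "1.2 -2.7 0.1 -2.2 8.5" --pt "1.2 -2.7 0.1 -2.2 8.5" --pt "1.2 -2.7 0.1 -2.2 8.5" --pt "1.2 -2.7 0.1 -2.2 8.5" --pt "1.2 -2.7 0.1 -2.2 8.5" --pt "1.2 -2.7 0.1 -2.2 8.5" --pt "1.2 -2.7 0.1 -2.2 8.5" --pt "1.2 -2.7 0.1 -2.2 8.5" --pt "1.2 -2.7 0.1 -2.2 8.5"

```text
clock: 1.77
ee_pos: [0.4533, -0.0345, 0.2511]
ee_rot: [-180.0, -0.0, 113.1]
ft_force: [1.4, 1.3, -0.1]
grip_width: 0.0851
finger_force: 0.0
```

jog_arm --pt "1.5 -3.2 0.1 -2.8 8.5" --pt "1.5 -3.2 0.1 -2.8 8.5" --pt "1.5 -3.2 0.1 -2.8 8.5" --pt "1.5 -3.2 0.1 -2.8 8.5" --pt "1.5 -3.2 0.1 -2.8 8.5" --pt "1.5 -3.2 0.1 -2.8 8.5" --pt "1.5 -3.2 0.1 -2.8 8.5" --pt "1.5 -3.2 0 -2.8 8.5" --pt "0 0 0 0 8.5" --pt "0 0 0 0 8.5"

```text
clock: 2.6
ee_pos: [0.5732, -0.2904, 0.2558]
ee_rot: [-179.8, -0.1, 90.7]
ft_force: [-0.7, 0.7, 0.3]
grip_width: 0.0852
finger_force: 0.0
```

```bash
cat >> h.py <<'E'
def look(name):
    s=r.get_state(); p,d=snapshot("wrist"); cv2.imwrite(f"pics/{name}.png",p[:,:,::-1]); np.save(name+".npy",d)
    c,T=pose("wrist",s); print("tcp",s["ee_pos"].round(4),"rot",s["ee_rot"].round(1),"t",round(s["clock"],1))
    return p,d,c,T,cloud(c,T,d)
def disc(n,P,d,c,T,z,ctr,half=.045,tol=.008):
    """disc top at height z near ctr: circle from robust ellipse edge"""
    m=(abs(P[...,2]-z)<tol)&(abs(P[...,0]-ctr[0])<half)&(abs(P[...,1]-ctr[1])<half)&(d>0)
    cs,_=cv2.findContours(m.astype(np.uint8),cv2.RETR_EXTERNAL,cv2.CHAIN_APPROX_NONE)
    b=max(cs,key=cv2.contourArea)[:,0]; q=on_plane(c,T,cv2.convexHull(b)[:,0],z)
    o,ra=cv2.minEnclosingCircle((q[:,:2]*1e3).astype(np.float32))
    o2,r2=circ(q)
    print(n,"enc",np.round(o,1),round(2*ra,1),"fit",(o2*1e3).round(1),round(2e3*r2,1),"z",np.median(P[m][:,2]).round(4),m.sum())
E
python3 - <<'E'
from h import *
p,d,c,T,P=look("w1"); o=(.579,-.301)
for n,z in (("S",.148),("M",.120),("L",.092)): disc(n,P,d,c,T,z,o)
E
```

```text
tcp [ 0.5732 -0.2904  0.2558] rot [-1.798e+02 -1.000e-01  9.070e+01] t 2.6
S enc [ 580.1 -301.5] 25.2 fit [ 580.2 -301.6] 24.5 z 0.1476 1092
M enc [ 579.2 -302.6] 38.5 fit [ 579.4 -302.6] 37.8 z 0.1196 1065
L enc [ 580.1 -301.4] 54.1 fit [ 580.1 -301.4] 53.5 z 0.0917 1560
```

View pics/w1.png

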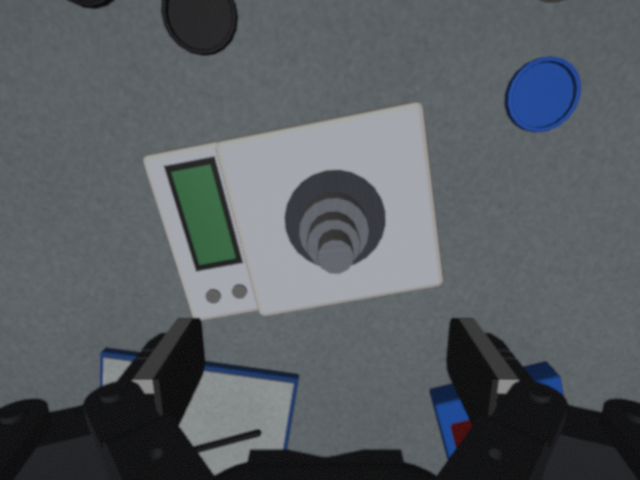

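The stack is at wrist pixel (335,250), and its diameters and heights check. I'll take the small weight.

jog_arm --pt "0.35 -0.55 -1.0 -0.7 5" --pt "0.35 -0.55 -1.5 0 5" --pt "0 0 -2 0 5" --pt "0 0 -2 0 5" --pt "0 0 -2 0 5" --pt "0 0 -1.5 0 5" --pt "0 0 -1 0 5" --pt "0 0 -1 0 5" --pt "0 0 -0.5 0 5" --pt "0 0 -0.2 0 5"

```text
clock: 3.48
ee_pos: [0.58, -0.2996, 0.1309]
ee_rot: [-180.0, -0.0, 90.1]
ft_force: [-0.4, -0.5, 0.9]
grip_width: 0.0502
finger_force: 0.0
```

jog_arm --pt "0 0 0 0 5" --pt "0 0 0 0 4" --pt "0 0 0 0 3.5" --pt "0 0 0 0 3" --pt "0 0 0 0 2.6" --pt "0 0 0 0 2" --pt "0 0 0 0 2" --pt "0 0 0 0 2" --pt "0 0 0 0 2" --pt "0 0 0 0 2"

```text
clock: 4.32
ee_pos: [0.5803, -0.3001, 0.1318]
ee_rot: [180.0, 0.0, 90.1]
ft_force: [-0.6, -0.2, 5.7]
grip_width: 0.0223
finger_force: 39.3
```

jog_arm --pt "0 0 0.5 0 2" --pt "0 0 1.5 0 2" --pt "0 0 2 0 2" --pt "0 0 1.5 0 2" --pt "-1 2.3 0.5 0 2" --pt "-1.5 3.3 0 0 2" --pt "-1.5 3.3 0 0 2" --pt "-1.5 3.3 0 0 2" --pt "-1.5 3.3 0 0 2" --pt "-1.5 3.3 0 0 2"

```text
clock: 5.15
ee_pos: [0.4938, -0.1106, 0.1909]
ee_rot: [-180.0, -0.0, 90.1]
ft_force: [-0.6, -0.0, 0.1]
grip_width: 0.0221
finger_force: 39.4
```

jog_arm --pt "-1.5 3.3 -1 0 2" --pt "-1.5 3.3 -2 0 2" --pt "-1.0 2.3 -2 0 2" --pt "-0.5 1.2 -2 0 2" --pt "0 0 -2 0 2" --pt "0 0 -2 0 2" --pt "0 0 -1.5 0 2" --pt "0 0 -0.5 0 2" --pt "0 0 0 0 2" --pt "0 0 0 0 2"

```text
clock: 5.98
ee_pos: [0.4502, -0.011, 0.0618]
ee_rot: [180.0, -0.0, 90.1]
ft_force: [0.0, 1.1, -0.6]
grip_width: 0.0227
finger_force: 39.4
```

Run:
```python
from h import *
p,d,c,T,P=look("w2"); print(r.get_state()["finger_force"])
uv=lambda X:None
disc("S top",P,d,c,T,r.get_state()["ee_pos"][2]-.0118+.028,r.get_state()["ee_pos"],.03,.004)
```

```text
tcp [ 0.4502 -0.011   0.0618] rot [180.   -0.   90.1] t 6.0
39.43728983402252
S top enc [450.6  -7.7] 50.9 fit [450.6  -7.9] 45.5 z 0.0776 4370
```

View pics/w2.png

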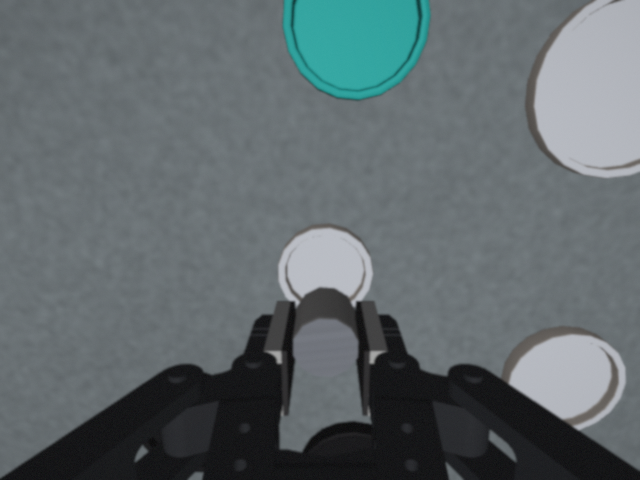

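The wrist view shows the weight upright in the fingers at about (325,330), with cup_small's rim centred below it at (325,270). I'll lower it.

jog_arm --pt "0 0 -1 0 2" --pt "0 0 -1.2 0 2" --pt "0 0 -1 0 2" --pt "0 0 -0.6 0 2" --pt "0 0 -0.3 0 2" --pt "0 0 -0.2 0 2" --pt "0 0 -0.1 0 2" --pt "0 0 -0.1 0 2" --pt "0 0 -0.1 0 2" --pt "0 0 0 0 2"

```text
clock: 6.87
ee_pos: [0.4504, -0.0109, 0.0158]
ee_rot: [180.0, -0.0, 90.1]
ft_force: [0.3, -0.5, 1.9]
grip_width: 0.0224
finger_force: 39.7
```

jog_arm --pt "0 0 0 0 2.6" --pt "0 0 0 0 3.2" --pt "0 0 0 0 4" --pt "0 0 0 0 5" --pt "0 0 0 0 5" --pt "0 0 1 0 5" --pt "0 0 2 0 6" --pt "0 0 3 0 6" --pt "0 0 3.5 0 6.5" --pt "0 0 3.5 0 6.5"

```text
clock: 7.7
ee_pos: [0.4495, -0.0109, 0.1472]
ee_rot: [-180.0, -0.0, 90.1]
ft_force: [1.0, -0.2, 0.0]
grip_width: 0.0647
finger_force: 0.0
```

jog_arm --pt "0.9 -2.1 2.5 0 6.5" --pt "1.4 -3.2 1 0 6.5" --pt "1.5 -3.4 0 0 6.5" --pt "1.5 -3.4 0 0 6.5" --pt "1.5 -3.4 0 0 6.5" --pt "1.5 -3.4 0 0 6.5" --pt "1.5 -3.4 0 0 6.5" --pt "1.5 -3.4 0 0 6.5" --pt "1.0 -2.2 0 0 6.5" --pt "0.6 -1.2 0 0 6.5"

```text
clock: 8.53
ee_pos: [0.5795, -0.3048, 0.18]
ee_rot: [-180.0, 0.0, 90.0]
ft_force: [0.7, 0.2, -0.8]
grip_width: 0.0651
finger_force: 0.0
```

Run:
```python
from h import *
p,d,c,T,P=look("w3"); o=(.579,-.302)
for n,z in (("M",.120),("L",.092)): disc(n,P,d,c,T,z,o)
p,d=snapshot("top"); c,T=pose("top"); P=cloud(c,T,d)
disc("S",P,d,c,T,.032,(.45,-.012),.03,.01)
```

```text
tcp [ 0.5795 -0.3048  0.18  ] rot [-180.    0.   90.] t 8.5
M enc [ 579.5 -302.6] 38.9 fit [ 579.4 -302.7] 38.0 z 0.1197 4023
L enc [ 580.3 -301.1] 54.0 fit [ 580.1 -301.1] 53.3 z 0.0917 2649
S enc [450.3 -12.4] 23.1 fit [450.3 -12.4] 22.7 z 0.0329 126
```

jog_arm --pt "0 0 -1 0 6.5" --pt "0 0 -1.5 0 6.5" --pt "0 0 -1.5 0 6.5" --pt "0 0 -1.5 0 6.5" --pt "0 0 -1.2 0 6.5" --pt "0 0 -0.7 0 6.5" --pt "0 0 -0.4 0 6.5" --pt "0 0 -0.2 0 6.5" --pt "0 0 0 0 6.5" --pt "0 0 0 0 6"

```text
clock: 9.47
ee_pos: [0.5793, -0.302, 0.1011]
ee_rot: [179.9, 0.0, 90.1]
ft_force: [0.8, -0.4, 0.1]
grip_width: 0.0601
finger_force: 0.0
```

jog_arm --pt "0 0 0 0 5.5" --pt "0 0 0 0 5" --pt "0 0 0 0 4.5" --pt "0 0 0 0 4.1" --pt "0 0 0 0 3.8" --pt "0 0 0 0 3.3" --pt "0 0 0 0 3.3" --pt "0 0 0 0 3.3" --pt "0 0 0 0 3.3" --pt "0 0 0 0 3.3" --newtons 50

```text
clock: 10.3
ee_pos: [0.579, -0.3021, 0.1008]
ee_rot: [180.0, 0.0, 90.1]
ft_force: [-3.3, -0.1, 4.9]
grip_width: 0.0366
finger_force: 50.6
```

jog_arm --pt "0 0 0.5 0 3.3" --pt "0 0 1.5 0 3.3" --pt "0 0 1.5 0 3.3" --pt "0 0 1.0 0 3.3" --pt "0 0 0.5 0 3.3" --pt "0.1 2.0 0 0 3.3" --pt "0 3.4 0 0 3.3" --pt "0 3.4 0 0 3.3" --pt "0 3.4 0 0 3.3" --pt "0 3.4 0 0 3.3"

```text
clock: 11.13
ee_pos: [0.5797, -0.1445, 0.1496]
ee_rot: [-180.0, -0.0, 90.1]
ft_force: [0.6, 0.0, -1.8]
grip_width: 0.0364
finger_force: 50.5
```

jog_arm --pt "0 3.4 0 0 3.3" --pt "0 2.4 -0.5 0 3.3" --pt "0 1.2 -1.5 0 3.3" --pt "0 0 -2 0 3.3" --pt "0 0 -2 0 3.3" --pt "0 0 -2 0 3.3" --pt "0 0 -1.5 0 3.3" --pt "0 0 -1 0 3.3" --pt "0 0 -0.5 0 3.3" --pt "0 0 -0.3 0 3.3"

```text
clock: 11.97
ee_pos: [0.5798, -0.0759, 0.0366]
ee_rot: [-179.9, -0.0, 90.1]
ft_force: [-0.1, 0.3, -1.8]
grip_width: 0.0363
finger_force: 50.5
```

jog_arm --pt "0 0 -0.6 0 3.3" --pt "0 0 -0.6 0 3.3" --pt "0 0 -0.5 0 3.3" --pt "0 0 -0.3 0 3.3" --pt "0 0 -0.1 0 3.3" --pt "0 0 -0.1 0 3.3" --pt "0 0 -0.1 0 3.3" --pt "0 0 -0.1 0 3.3" --pt "0 0 0 0 3.3" --pt "0 0 0 0 3.3"

```text
clock: 12.8
ee_pos: [0.5801, -0.076, 0.0134]
ee_rot: [180.0, 0.0, 90.1]
ft_force: [-0.4, 1.0, -2.6]
grip_width: 0.0359
finger_force: 50.5
```

jog_arm --pt "0 0 -0.05 0 3.3" --pt "0 0 -0.05 0 3.3" --pt "0 0 -0.05 0 3.3" --pt "0 0 0 0 3.3" --pt "0 0 0 0 3.8" --pt "0 0 0 0 4.3" --pt "0 0 0 0 5" --pt "0 0 0 0 5.5" --pt "0 0 0 0 6.5" --pt "0 0 1 0 7"

```text
clock: 13.63
ee_pos: [0.5789, -0.0758, 0.0202]
ee_rot: [-179.8, -0.0, 90.1]
ft_force: [-0.2, 0.2, 0.2]
grip_width: 0.0699
finger_force: 0.0
```

jog_arm --pt "0 0 2.5 0 8" --pt "0 0 3.5 0 8" --pt "0 0 3 0 8" --pt "0 -2 2.5 0 8" --pt "0 -3.4 1 0 8" --pt "0 -3.4 0.5 0 8" --pt "0 -3.4 0 0 8" --pt "0 -3.4 0 0 8" --pt "0 -3.4 0 0 8" --pt "0 -2.5 0 0 8"

```text
clock: 14.47
ee_pos: [0.5797, -0.2936, 0.1526]
ee_rot: [180.0, 0.0, 90.0]
ft_force: [-0.4, 0.0, 0.2]
grip_width: 0.0799
finger_force: 0.0
```

Run:
```python
from h import *
p,d,c,T,P=look("w4"); o=(.58,-.301)
disc("L",P,d,c,T,.092,o)
p,d=snapshot("top"); c,T=pose("top"); P=cloud(c,T,d)
disc("M",P,d,c,T,.032,(.58,-.076),.04,.01)
```

```text
tcp [ 0.5797 -0.2936  0.1526] rot [180.   0.  90.] t 14.5
L enc [ 580.2 -301. ] 54.8 fit [ 580. -301.] 53.7 z 0.0917 7745
M enc [579.9 -76.1] 38.8 fit [579.9 -76.4] 37.9 z 0.0327 320
```

jog_arm --pt "0 -0.5 -1 0 8" --pt "0 -0.5 -1.5 0 8" --pt "0 0 -1.5 0 8" --pt "0 0 -1.5 0 8" --pt "0 0 -1.2 0 8" --pt "0 0 -0.7 0 8" --pt "0 0 -0.5 0 8" --pt "0 0 -0.3 0 8" --pt "0 0 0 0 8" --pt "0 0 0 0 8"

```text
clock: 15.4
ee_pos: [0.5803, -0.3009, 0.0704]
ee_rot: [180.0, 0.0, 90.1]
ft_force: [0.4, -0.6, 1.1]
grip_width: 0.0799
finger_force: 0.0
```

jog_arm --pt "0 0 0 0 7.2" --pt "0 0 0 0 6.6" --pt "0 0 0 0 6.1" --pt "0 0 0 0 5.7" --pt "0 0 0 0 5.4" --pt "0 0 0 0 5" --pt "0 0 0 0 4.8" --pt "0 0 0 0 4.8" --pt "0 0 0 0 4.8" --pt "0 0 0 0 4.8" --newtons 70

```text
clock: 16.23
ee_pos: [0.5798, -0.3011, 0.0707]
ee_rot: [-180.0, 0.0, 90.1]
ft_force: [-3.5, 0.4, 6.6]
grip_width: 0.052
finger_force: 73.6
```

jog_arm --pt "0 0 0.5 0 4.8" --pt "0 0 1.5 0 4.8" --pt "0 0 1.5 0 4.8" --pt "0 0 1.5 0 4.8" --pt "0 1.0 1.0 0 4.8" --pt "0 2.5 0 0 4.8" --pt "0 3.5 0 0 4.8" --pt "0 3.5 0 0 4.8" --pt "0 3.5 0 0 4.8" --pt "0 3.5 0 0 4.8"

```text
clock: 17.07
ee_pos: [0.5794, -0.1238, 0.1292]
ee_rot: [-179.9, -0.0, 90.1]
ft_force: [0.5, 0.4, -4.8]
grip_width: 0.0519
finger_force: 74.4
```

jog_arm --pt "0 3.5 0 0 4.8" --pt "0 3.5 0 0 4.8" --pt "0 3.5 0 0 4.8" --pt "0 3.5 0 0 4.8" --pt "0 3.0 0 0 4.8" --pt "0 2.0 -0.5 0 4.8" --pt "0 1.0 -1.5 0 4.8" --pt "0 0 -2 0 4.8" --pt "0 0 -2 0 4.8" --pt "0 0 -1.5 0 4.8"

```text
clock: 17.9
ee_pos: [0.5788, 0.075, 0.0526]
ee_rot: [-179.9, -0.0, 90.2]
ft_force: [-1.0, -0.1, -4.9]
grip_width: 0.0519
finger_force: 74.4
```

jog_arm --pt "0 0 -1 0 4.8" --pt "0 0 -1 0 4.8" --pt "0 0 -0.8 0 4.8" --pt "0 0 -0.5 0 4.8" --pt "0 0 -0.3 0 4.8" --pt "0 0 -0.2 0 4.8" --pt "0 0 -0.1 0 4.8" --pt "0 0 -0.1 0 4.8" --pt "0 0 0 0 4.8" --pt "0 0 0 0 4.8"

```text
clock: 18.73
ee_pos: [0.5803, 0.0741, 0.0151]
ee_rot: [180.0, -0.0, 90.1]
ft_force: [-0.5, -0.6, -4.5]
grip_width: 0.0519
finger_force: 74.4
```

jog_arm --pt "0 0 -0.1 0 4.8" --pt "0 0 -0.1 0 4.8" --pt "0 0 -0.1 0 4.8" --pt "0 0 -0.05 0 4.8" --pt "0 0 -0.05 0 4.8" --pt "0 0 -0.03 0 4.8" --pt "0 0 0 0 4.8" --pt "0 0 0 0 4.8" --pt "0 0 0 0 4.8" --pt "0 0 0 0 4.8"

```text
clock: 19.57
ee_pos: [0.58, 0.0741, 0.0107]
ee_rot: [180.0, -0.0, 90.1]
ft_force: [-1.7, -0.6, -0.1]
grip_width: 0.0516
finger_force: 74.8
```

jog_arm --pt "0 0 -0.03 0 4.8" --pt "0 0 0 0 5.3" --pt "0 0 0 0 5.7" --pt "0 0 0 0 6.2" --pt "0 0 0 0 6.8" --pt "0 0 0 0 7.5" --pt "0 0 0.2 0 8" --pt "0 0 1 0 8" --pt "0 0 2.5 0 8" --pt "0 0 3.5 0 8"

```text
clock: 20.4
ee_pos: [0.5785, 0.0738, 0.081]
ee_rot: [-179.7, 0.0, 90.1]
ft_force: [0.9, 0.6, -0.2]
grip_width: 0.0801
finger_force: 0.0
```

jog_arm --pt "0 1.0 3.5 0 7" --pt "0 3.0 2.5 0 6" --pt "-0.1 3.4 2 0 5" --pt "-0.1 3.4 1 0 5" --pt "-0.1 3.4 0 0 5" --pt "-0.1 3.0 0 0 5" --pt "-0.1 2.0 0 0 5" --pt "-0.1 1.3 0 0 5" --pt "0 0 0 0 5" --pt "0 0 0 0 5"

```text
clock: 21.23
ee_pos: [0.574, 0.2791, 0.1724]
ee_rot: [180.0, 0.0, 90.2]
ft_force: [0.1, -0.9, -1.1]
grip_width: 0.0499
finger_force: 0.0
```

Run:
```python
from h import *
p,d,c,T,P=look("w5"); o=(.574,.2795)
disc("knob",P,d,c,T,.068,o,.03); disc("roof",P,d,c,T,.04,o,.07)
p,d=snapshot("top"); cv2.imwrite("pics/top2.png",p[:,:,::-1]); c,T=pose("top"); P=cloud(c,T,d)
disc("L",P,d,c,T,.032,(.58,.074),.05,.01)
disc("M",P,d,c,T,.032,(.58,-.076),.04,.01)
disc("S",P,d,c,T,.032,(.45,-.012),.03,.01)
disc("pan",P,d,c,T,.064,(.58,-.298),.06,.004)
```

```text
tcp [0.574  0.2791 0.1724] rot [180.    0.   90.2] t 21.2
knob enc [575.8 281.4] 22.8 fit [575.5 281.5] 22.2 z 0.0676 973
roof enc [575.6 280.8] 110.0 fit [575.7 280.6] 109.3 z 0.0398 18588
L enc [580.   73.8] 54.5 fit [579.9  73.8] 53.7 z 0.0326 635
M enc [580.  -76.5] 38.8 fit [580.  -76.5] 37.9 z 0.0326 318
S enc [450.3 -12.4] 23.1 fit [450.3 -12.4] 22.7 z 0.0329 126
pan enc [ 582.4 -298.1] 89.5 fit [ 581.  -299.3] 84.5 z 0.0647 1516
```

View pics/top2.png

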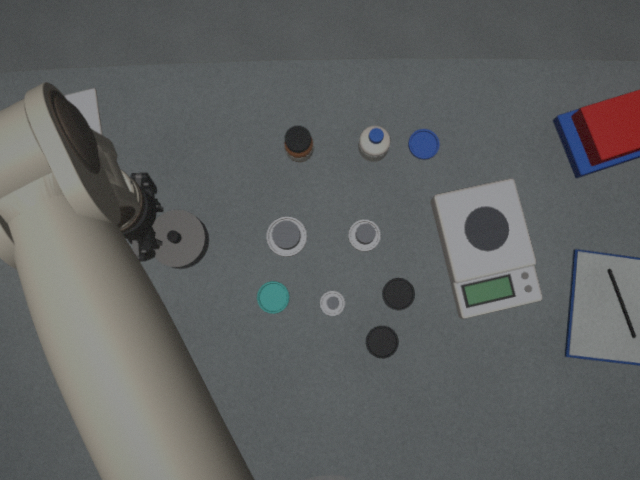

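All three weights stand centred in their cups at (287,235), (365,234) and (332,302), and the pan at (487,228) is empty. Next I'll grip the cover's knob.

jog_arm --pt "0.15 0.2 -1 0 5" --pt "0 0 -2 0 5" --pt "0 0 -2.2 0 5" --pt "0 0 -2.2 0 5" --pt "0 0 -2 0 5" --pt "0 0 -1.5 0 5" --pt "0 0 -0.8 0 5" --pt "0 0 -0.4 0 5" --pt "0 0 -0.2 0 5" --pt "0 0 0 0 5"

```text
clock: 22.17
ee_pos: [0.5759, 0.2808, 0.0496]
ee_rot: [180.0, -0.0, 90.1]
ft_force: [0.8, -0.2, -0.3]
grip_width: 0.0503
finger_force: 0.0
```

jog_arm --pt "0 0 0 0 4" --pt "0 0 0 0 3.4" --pt "0 0 0 0 2.8" --pt "0 0 0 0 2.4" --pt "0 0 0 0 2" --pt "0 0 0 0 1.8" --pt "0 0 0 0 1.8" --pt "0 0 0 0 1.8" --pt "0 0 0 0 1.8" --pt "0 0 0 0 1.8" --newtons 60

```text
clock: 23.0
ee_pos: [0.5757, 0.2812, 0.05]
ee_rot: [180.0, -0.0, 90.1]
ft_force: [-1.7, -0.8, 5.4]
grip_width: 0.0197
finger_force: 58.5
```

jog_arm --pt "0 0 0.5 0 1.8" --pt "0 0 1.5 0 1.8" --pt "0 0 2 0 1.8" --pt "0 0 2.5 0 1.8" --pt "0 0 2 0 1.8" --pt "0 -1 1.5 0 1.8" --pt "0 -2 0 0 1.8" --pt "0 -3 0 0 1.8" --pt "0 -3 0 0 1.8" --pt "0 -3 0 0 1.8"

```text
clock: 23.83
ee_pos: [0.5753, 0.16, 0.149]
ee_rot: [-180.0, 0.0, 90.2]
ft_force: [0.0, -1.3, -2.4]
grip_width: 0.0198
finger_force: 58.9
```

jog_arm --pt "0 -3 0 0 1.8" --pt "0 -3 0 0 1.8" --pt "0 -3 0 0 1.8" --pt "0 -3 0 0 1.8" --pt "0 -3 0 0 1.8" --pt "0 -3 0 0 1.8" --pt "0 -3 0 0 1.8" --pt "0 -3 0 0 1.8" --pt "0 -3 0 0 1.8" --pt "0 -3 0 0 1.8"

```text
clock: 24.67
ee_pos: [0.5753, -0.1405, 0.1491]
ee_rot: [-180.0, 0.0, 90.1]
ft_force: [-0.1, 0.5, -1.9]
grip_width: 0.02
finger_force: 58.9
```

jog_arm --pt "0.2 -3 0 0 1.8" --pt "0.2 -3 0 0 1.8" --pt "0 -3 0 0 1.8" --pt "0 -3 0 0 1.8" --pt "0 -2 0 0 1.8" --pt "0 -1.3 0 0 1.8" --pt "0 -0.7 0 0 1.8" --pt "0 0 -0.5 0 1.8" --pt "0 0 -0.5 0 1.8" --pt "0 0 0 0 1.8"

```text
clock: 25.5
ee_pos: [0.5793, -0.2975, 0.1377]
ee_rot: [-179.9, -0.1, 90.2]
ft_force: [0.7, 0.8, -2.1]
grip_width: 0.0197
finger_force: 58.9
```

Run:
```python
from h import *
p,d,c,T,P=look("w6"); z=r.get_state()["ee_pos"][2]-.05+.04; print(z,r.get_state()["ft_force"],r.get_state()["finger_force"])
disc("roof",P,d,c,T,z,r.get_state()["ee_pos"],.07,.006)
m=(abs(P[...,2]-z)<.006)&(abs(P[...,0]-.58)<.06)&(abs(P[...,1]+.29)<.07)
A=np.c_[P[m][:,:2],np.ones(m.sum())]; print("tilt rad",np.linalg.lstsq(A,P[m][:,2],rcond=None)[0])
```

```text
tcp [ 0.5793 -0.2975  0.1377] rot [-1.799e+02 -1.000e-01  9.020e+01] t 25.5
0.12828287555167595 [-0.35706085  0.59028187 -2.12955292] 58.90837848186493
roof enc [ 580.  -297.1] 108.9 fit [ 579.9 -297.2] 108.3 z 0.1274 38957
tilt rad [-0.00146708 -0.00020236  0.12817747]
```

View pics/w6.png

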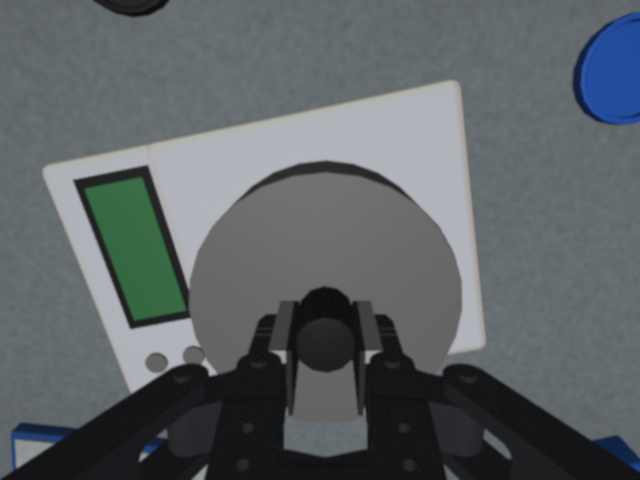

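The cover hangs level at pixel (325,300), centred over the pan to about 1–2 mm. I'll lower it.

jog_arm --pt "0 -0.1 -0.5 0 1.8" --pt "0 0 -0.6 0 1.8" --pt "0 0 -0.6 0 1.8" --pt "0 0 -0.5 0 1.8" --pt "0 0 -0.4 0 1.8" --pt "0 0 -0.3 0 1.8" --pt "0 0 -0.1 0 1.8" --pt "0 0 -0.1 0 1.8" --pt "0 0 0 0 1.8" --pt "0 0 0 0 1.8"

```text
clock: 26.38
ee_pos: [0.5796, -0.3, 0.1084]
ee_rot: [180.0, 0.0, 90.1]
ft_force: [0.3, 0.1, -2.6]
grip_width: 0.0197
finger_force: 58.9
```

jog_arm --pt "0 0.1 -0.1 0 1.8" --pt "0 0 -0.1 0 1.8" --pt "0 0 -0.05 0 1.8" --pt "0 0 -0.05 0 1.8" --pt "0 0 -0.05 0 1.8" --pt "0 0 -0.03 0 1.8" --pt "0 0 0 0 1.8" --pt "0 0 0 0 1.8" --pt "0 0 0 0 1.8" --pt "0 0 0 0 1.8"

```text
clock: 27.22
ee_pos: [0.5796, -0.2989, 0.105]
ee_rot: [180.0, 0.0, 90.1]
ft_force: [-2.2, 1.3, 5.8]
grip_width: 0.0198
finger_force: 59.4
```

Contact is confirmed (+5.8 N against −2.6 N when hanging), at the expected height. I'll release and retreat.

jog_arm --pt "0 0 0 0 2.2" --pt "0 0 0 0 2.6" --pt "0 0 0 0 3.2" --pt "0 0 0 0 4" --pt "0 0 0 0 5" --pt "0 0 0 0 5" --pt "0 0 1 0 5" --pt "0 0 2 0 5" --pt "0 0 3 0 5" --pt "0 0 3 0 5"

```text
clock: 28.05
ee_pos: [0.5791, -0.2987, 0.1956]
ee_rot: [-179.9, -0.0, 90.1]
ft_force: [0.9, -0.2, 0.8]
grip_width: 0.0501
finger_force: 0.0
```

jog_arm --pt "-1 2 2 0 5" --pt "-2 3 1 0 5" --pt "-2 3 0 0 5" --pt "-2 3 0 0 5" --pt "-2 3 0 0 5" --pt "-2 3 0 0 5" --pt "-1 2 0 0 5" --pt "0 0 0 0 5" --pt "0 0 0 0 5" --pt "0 0 0 0 5"

```text
clock: 28.88
ee_pos: [0.4599, -0.1092, 0.2251]
ee_rot: [179.9, 0.0, 90.1]
ft_force: [-0.5, -0.2, 0.3]
grip_width: 0.0496
finger_force: 0.0
```

Run:
```python
from h import *
p,d=snapshot("top"); c,T=pose("top"); P=cloud(c,T,d); print(r.get_state()["clock"],r.get_state()["ee_pos"])
disc("roof",P,d,c,T,.095,(.58,-.298),.07,.006)
disc("knob",P,d,c,T,.123,(.58,-.298),.03,.008)
cv2.imwrite("pics/top3.png",p[:,:,::-1])
p,d=snapshot("scene"); c,T=pose("scene"); P=cloud(c,T,d)
disc("L",P,d,c,T,.032,(.58,.074),.05,.01)
disc("M",P,d,c,T,.032,(.58,-.076),.04,.01)
disc("S",P,d,c,T,.032,(.45,-.012),.03,.01)
disc("roof",P,d,c,T,.095,(.58,-.298),.07,.006)
```

```text
28.9333 [ 0.46001223 -0.10948962  0.22471426]
roof enc [ 613.7 -302.5] 86.4 fit [ 599.6 -301. ] 78.1 z 0.0958 485Traceback (most recent call last):
  File "<stdin>", line 4, in <module>
  File "h.py", line 40, in disc
    b=max(cs,key=cv2.contourArea)[:,0]; q=on_plane(c,T,cv2.convexHull(b)[:,0],z)
      ~~~^^^^^^^^^^^^^^^^^^^^^^^^
ValueError: max() iterable argument is empty
```

The arm blocks the top view, so I'll use the scene camera.

Run:
```python
from h import *
p,d=snapshot("scene"); c,T=pose("scene"); P=cloud(c,T,d); cv2.imwrite("pics/scene3.png",p[:,:,::-1])
for a in (("L",P,d,c,T,.032,(.58,.074),.05,.01),("M",P,d,c,T,.032,(.58,-.076),.04,.01),("S",P,d,c,T,.032,(.45,-.012),.03,.01),("roof",P,d,c,T,.095,(.58,-.298),.07,.006)):
    try: disc(*a)
    except ValueError: print(a[0],"hidden")
```

```text
L enc [584.4  76.8] 57.9 fit [583.8  76.8] 55.6 z 0.0303 693
M enc [583.9 -72.6] 41.5 fit [583.6 -72.6] 39.4 z 0.0299 297
S enc [453.6  -8.7] 28.2 fit [453.9  -8.9] 26.0 z 0.0301 120
roof enc [ 582.7 -295.2] 117.1 fit [ 582.7 -295.2] 113.8 z 0.0934 1840
```

View pics/scene3.png

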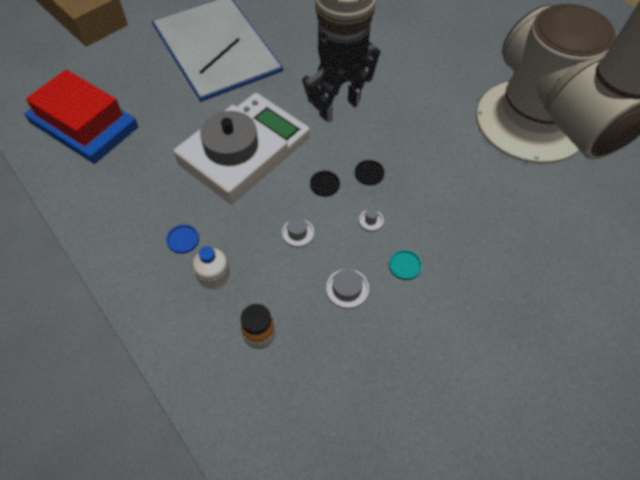

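The weights stand in their cups at (348,286), (298,231) and (371,218). The cover sits level on the balance at (229,138), and the jar and bottle have not moved. The scene camera's constant offset of about 3 mm cancels out. I'll hand in.

```bash
python3 -c "
from h import *
print(ticket.sign_off())"
```

```text
the job is handed in; nothing more can be done
None
```

The job is handed in: the three weights stand centred in their own cups and the cover sits level over the empty pan, at about 29 s of the 123 s allowed; the sign-off gave no verdict.

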